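# Draw the spring gauge out to its mark on the check plate

## Task

The spring gauge is due for its check: pick it up by its blue barrel, drop the eye at the end of its rod over the post of the check plate, and draw the barrel back against the spring, level and straight along the plate's red line, until the red ring on the rod has just come fully out of the brass mouth. Hold it there steadily for a couple of seconds and finish while still holding it at that mark, the barrel clear of the plate and the bench. Never stretch it far past the mark, and leave the pliers and the two casts where they lie.

Things in the scene. Friction and masses are not known exactly. Their poses are not given: they have to be found in the camera images.
- check_plate: Pale aluminium plate fixed to the bench, 136 x 60 mm, 8 mm thick, with a steel post near one end and a red line from the post along the plate. Origin on the bench surface under the post; x points from the post along the red line (the direction of pull; plate from x = -24 to +112 mm), z up.
- post (a point): Middle of the steel post of the check plate, 24 mm above the bench. Shaft 8 mm in diameter; its head, 12 mm wide, lies 38 to 43 mm above the bench.
- gauge: The spring gauge, about 115 g: blue barrel 100 x 22 x 22 mm with black rubber ribs, brass mouth at one end, rod with a steel eye coming out of the mouth. It starts lying on the bench. Origin at the underside of the barrel's middle; x points along the barrel towards the eye, z up.
- gauge_grip (a point): Centre of the blue barrel (half-way up, 11 mm above its underside), where to grip it across its 22 mm width; same axes as the gauge.
- gauge_mouth (a point): Face of the brass mouth at the front end of the barrel, on the rod's axis, 56 mm ahead of the barrel's centre; same axes.
- gauge_eye (a point): Centre of the steel eye at the end of the rod: a flat ring 28 mm outside, 20 mm hole, 6 mm thick, its hole's axis along the gauge's z. With the rod in, it is 78 mm ahead of the barrel's centre; it moves out with the rod. Same axes.
- gauge_rod (a joint): How far the rod is drawn out of the barrel, m: 0 fully in (at the start), 0.040 when the 8 mm wide red ring has just come fully out of the mouth (its rear edge flush with the mouth; it begins to show at 0.032), 0.062 at the end stop. The spring pulls it in with about 1.8 N at 0 and 7.8 N at 0.040 (150 N/m).
- pliers: Red-handled pliers lying on the bench, 154 x 44 x 12 mm; leave alone.
- cast_teal: Teal dental cast, 60 x 77 x 29 mm; leave alone.
- cast_white: White dental cast, 60 x 77 x 26 mm; leave alone.
Things that resemble listed ones, but are neither listed nor needed, are in the scene too. Leave any green look-alike of the gauge alone.

How it is judged:
On the way, in this order (a step that is already met when the one before it is completed fails the run):
1. the gauge's eye is over the post, below its head, with the rod not yet drawn out to the mark (horizontal distance between gauge_eye and post below 0.01 m and z of gauge_eye in the frame of check_plate below 0.036 m and value of joint gauge_rod below 0.028 m), for 0.1 s.
2. the rod is drawn out to its mark (34 to 46 mm) by pulling on the post, level and along the red line, and held there for 1.5 s (horizontal distance between gauge_eye and post below 0.01 m and z of gauge_eye in the frame of check_plate below 0.036 m and value of joint gauge_rod between 0.034 and 0.046 m and angle between the x axis of gauge_grip and the x axis of check_plate, either way round below 0.22 rad and x of gauge_grip in the frame of check_plate above 0.07 m and angle between gauge_grip's own z axis and vertical below 0.2 rad and height (world z) of gauge_grip between 0.021 and 0.06 m and contact force between the fingers and gauge above 3 N and contact force between gauge and check_plate above 3 N), for 1.5 s.
At the end, for the whole second after the job is handed in: Fingers grip the gauge and it pulls on the post (each over 3 N); eye round the post (within 10 mm, under 36 mm high); rod out 34 to 46 mm; barrel centre 21 to 60 mm high, on the red line's side, within 0.22 rad of the line and 0.2 rad of level (all of step 2); the arm keeps its last pose, push and grip.
It fails at once if the rod is drawn out more than 56 mm (value of joint gauge_rod above 0.056 m).
It fails at once if the pliers moved more than 25 mm (distance of pliers from where it was at the start of the episode above 0.025 m).
It fails at once if the teal cast moved more than 25 mm (distance of cast_teal from where it was at the start of the episode above 0.025 m).
It fails at once if the white cast moved more than 25 mm (distance of cast_white from where it was at the start of the episode above 0.025 m).
It also fails if it takes over 42 s, if anything falls off the work surface, if the arm or the gripper's body presses on something with over 40 N, if the wrist force passes 120 N, or if a joint passes its speed limit or range.

## Robot

A 6-joint arm with a two-finger parallel gripper is mounted at the origin on a cart in front of the work surface, level with it; the furniture and walls round the work are solid. World frame = base frame: x ahead of the robot, y to its left, z up, the work surface at z = 0. Lengths are in m, angles in rad, forces in N, time in s.
With the tool pointing down it reaches from about 0.3 to 0.775 m from the base axis. Payload 14.6 kg.
Tool frame: the origin (TCP) lies between the finger pads; the fingertips stand 22 mm ahead of it and the grasp point (between the pads) lies 3 mm ahead of it (robot.tip_reach is the distance from the TCP to the fingertips, in m); z points along the fingers, y is the line along which they close (so a half turn about z gives the same grasp; the last joint's range is limited). The gripper opens to 85 mm and grips with 20 to 120 N. Pads are 22 mm wide; open, the fingers measure 114 mm over their backs; the gripper's body (76 mm by 85 mm) begins 54 mm behind the grasp point. The pads swing forward as they close: fully open they stand 13 mm farther back than shut.
Start: joints at [-1.3, 0.3, 1.521, -0, 1.321, -0.067], TCP at [0.182, -0.519, 0.253] pointing down, gripper open.
Joint ranges: [-3.03, 3.03], [-0.79, 2.21], [0.23, 2.52], [-1.04, 4.18], [0, 3.07], [-2.55, 2.55]. Speed limits (rad/s): [2.22, 2.22, 2.57, 3.14, 3.14, 3.14].

## Interface

Orientations are given as [roll, pitch, yaw] about the fixed x, y, z axes, in that order (R = Rz(yaw) Ry(pitch) Rx(roll)).
In Python, from bench import robot gives the robot as it stands.
- The arm moves only by the tool servo_tool, never from a script. Its argument "series" is a list of rows, each a list of 3 entries, a list of its own where there are three numbers: the gripper command: -1 is fully open, 1 is shut, values between are in proportion, then the shift along the tool's x, y, z scaled (see below), then the turn, a rotation vector about the tool's x, y, z scaled (see below). A call has 1 to 8 rows; each row is the pose to reach, as a shift and turn from the pose commanded when the call began, along the tool's axes at that moment; what a row does not reach only later rows make up. The controller multiplies each number of a shift by 0.4 m and each number of a turn by pi/4 rad. A row lasts 1/12 s, in which the tool goes at most 41.7 mm and 7.16 degrees, less where a joint would pass 70% of its speed; a pose out of reach is approached as far as the arm can. A call with a number of a shift or a turn outside -1 to 1 is refused whole. A call with a gripper value outside its range is refused whole. The fingers move at their own pace and stop on an object; "grip_force" is the grip in N (left out, the last holds). Time passes only in rows, so rows that repeat a pose let the fingers close. It gives the time, the measured TCP pose, the force, the opening and the grip force at its end, in the units of the state.
- robot.read_state(): the state, without advancing time (a new reading comes with each control period).
- robot.get_image(name): name is "scene" or "top"; returns (picture, depth): 480x640x3 uint8, red, green, blue; 480x640 float32, m along the optical axis (not along the pixel's ray), 0 where there is no reading.
- robot.camera_model(name): a dict with "K" (3x3 intrinsics, pixels), "xyz" and "rotation" of the camera in the world. Camera axes: x right, y up, looking along -z (the intrinsics and any distortion apply to the point x, -y, -z); pixel columns grow to the right and rows downward; lengths in m; the calibration is good to about 2 mm. A picture is of the moment at which its call begins. camera_model takes no time and is no camera call.
- robot.close_job(): hands the job in; it is judged then, once.
The state is a dict: "time_s": time; "q": joint angles; "qd": joint speeds; "joint_torque": joint torques, N m; "ee_pos": TCP position; "eef_rot": TCP orientation; "wrist_force": force on the tool from outside, world axes, zero at the start; "ft_torque": the same for the moment, N m; "opening": finger opening in m; "finger_force": force on a finger pad.
Only numpy, scipy, OpenCV 4.12 (cv2) and the standard library are available. Lean on these libraries where they do the work, as an engineer would, in place of code of your own. Each camera call takes 0.05 s, during which the arm holds its last target. There are 200 camera calls.

## Working session

There is one attempt and no reset: what is moved stays moved. The work goes in short steps, Python scripts to look and compute and a tool call to move; the robot and the scene stay as the last step left them, time stands still between calls to the robot, and variables do not carry over. Pictures are saved under pics/ and viewed, at most 10 in all, crops included, and the job is handed in when it is done.

Besides the shell and the picture viewer there is one more tool, called after "Request:" by a JSON object that holds its "method" and its "body", one argument or row to a line. servo_tool: Moves the arm, as the interface text tells. Shifts and turns lie within -1 to 1; 1 stands for 0.4 m of shift or pi/4 rad of turn. Its arguments: {"type":"object","properties":{"series":{"type":"array","items":{"type":"array"}},"grip_force":{"type":"number"}},"required":["series"]}

```bash
mkdir -p pics
cat > h.py <<'E'
import numpy as np, cv2
from bench import robot
def grab(n):
    p,d=robot.get_image(n); np.savez(f'{n}.npz',p=p,d=d); return p,d
def cam(n):
    c=robot.camera_model(n); return np.array(c['K']),np.array(c['xyz']),np.array(c['rotation']).reshape(3,3),c
def ray(n,u,v):
    K,t,R,c=cam(n); x=np.array([(u-K[0,2])/K[0,0],-(v-K[1,2])/K[1,1],-1]); return t,R@x
def pt(n,u,v,d): t,r=ray(n,u,v); return t+r*d
def onz(n,u,v,z): t,r=ray(n,u,v); return t+r*(z-t[2])/r[2]
def proj(n,P):
    K,t,R,c=cam(n); x=R.T@(np.array(P)-t); return K[0,0]*x[0]/-x[2]+K[0,2],K[1,1]*-x[1]/-x[2]+K[1,2]
def tri(n1,p1,n2,p2):
    a,r=ray(n1,*p1); b,s=ray(n2,*p2)
    k=np.linalg.lstsq(np.c_[r,-s],b-a,rcond=None)[0]; return (a+r*k[0]+b+s*k[1])/2
E
python3 - <<'E'
from h import *
for n in('scene','top'):
    p,d=grab(n); cv2.imwrite(f'pics/{n}0.png',p[...,::-1]); print(n,cam(n)[3])
print(robot.read_state())
E
```

```text
Traceback (most recent call last):
  File "h.py", line 6, in cam
    c=robot.camera_model(n); return np.array(c['K']),np.array(c['xyz']),np.array(c['rotation']).reshape(3,3),c
                                                                        ~~~~~~~~~~~~~~~~~~~~~~~~~~~~~~~^^^^^
ValueError: cannot reshape array of size 3 into shape (3,3)
```

```bash
sed -i "s/np.array(c\['rotation'\]).reshape(3,3)/Rotation.from_euler('xyz',c['rotation']).as_matrix()/; 1a from scipy.spatial.transform import Rotation" h.py
python3 - <<'E'
from h import *
for n in('scene','top'):
    p,d=grab(n); cv2.imwrite(f'pics/{n}0.png',p[...,::-1]); print(n,cam(n)[3])
print(robot.read_state())
E
```

```text
scene {'K': array([[600.08957436,   0.        , 324.64781038],
       [  0.        , 600.08957436, 243.75577207],
       [  0.        ,   0.        ,   1.        ]]), 'xyz': array([-0.58880898, -0.66583036,  1.17959108]), 'rotation': array([ 0.87447297,  0.00808013, -1.07920141])}
top {'K': array([[603.06676823,   0.        , 319.89897481],
       [  0.        , 603.06676823, 236.08573928],
       [  0.        ,   0.        ,   1.        ]]), 'xyz': array([ 0.47303833, -0.00502613,  1.41881893]), 'rotation': array([ 0.09876415, -0.00414439, -1.54629071])}
{'time_s': 0.15, 'q': array([-1.29960567e+00,  3.00358132e-01,  1.52146795e+00,  3.18307140e-06,
        1.32072165e+00, -6.65931165e-02]), 'qd': array([ 0.00049586, -0.0030846 ,  0.00033434, -0.00104798, -0.00049859,
        0.00161396]), 'joint_torque': array([ 7.65404675e-04, -5.43668640e+01, -3.61888182e+01, -9.73590659e-05,
        3.14114899e-03,  1.70362898e-05]), 'ee_pos': array([ 0.18222305, -0.51875178,  0.25283114]), 'eef_rot': array([-3.14063990e+00, -6.66311366e-05,  3.37782949e-01]), 'wrist_force': array([0.0481717 , 0.10525486, 0.42911659]), 'ft_torque': array([-0.03437981,  0.02649987, -0.08203959]), 'finger_force': 0.0, 'opening': 0.08532251523441693}
```

View pics/scene0.png

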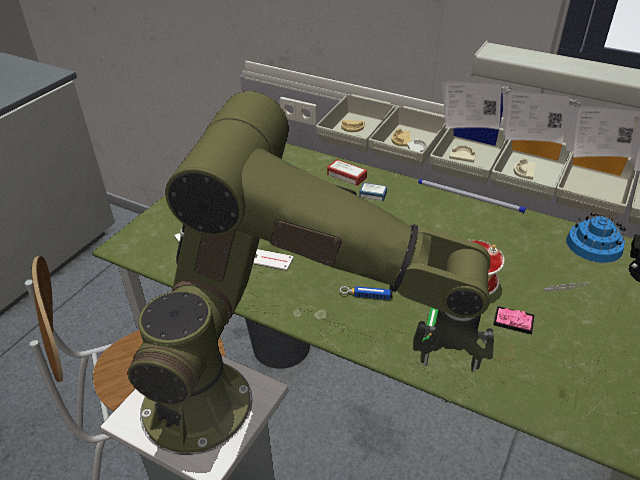

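View pics/top0.png

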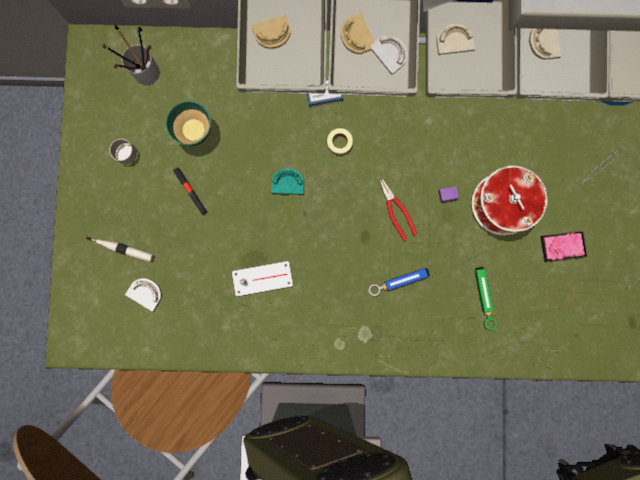

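The top view shows the blue gauge, with its barrel at (407,280) and its eye at (374,290). The green look-alike is at (485,295) and the check plate's post at (244,282), with the red line running to (287,275). The pliers are at (398,210) and the casts at (288,182) and (144,293).

Things that could be taken for the gauge:
- the blue barrel with eye, top (407,280), which is my choice
- the green gauge, top (485,295)
- the blue stick, scene (470,195)

I'll check the choice in a close crop.

Run:
```python
from h import *
im={n:np.load(n+'.npz') for n in('scene','top')}
p=im['top']['p'];a=cv2.resize(p[250:310,220:440],None,fx=3.6,fy=3.6,interpolation=2)
s=im['scene']['p'];b=cv2.resize(s[230:320,235:410],None,fx=3.6,fy=3.6,interpolation=2)
c=np.zeros((a.shape[0]+b.shape[0],800,3),np.uint8);c[:a.shape[0],:a.shape[1]]=a;c[a.shape[0]:,:b.shape[1]]=b
cv2.imwrite('pics/crop0.png',c[...,::-1])
def blob(n,box,lo,hi):
    u0,v0,u1,v1=box;h=cv2.cvtColor(im[n]['p'][v0:v1,u0:u1],cv2.COLOR_RGB2HSV)
    v,u=np.nonzero(cv2.inRange(h,lo,hi)); P=np.array([pt(n,x+u0,y+v0,im[n]['d'][y+v0,x+u0]) for x,y in zip(u,v)])
    m,ev=cv2.PCACompute(np.c_[u+u0,v+v0].astype(np.float32),None);mp,_=cv2.PCACompute(P[:,:2],None)[:2] if 0 else (P.mean(0),0)
    w=np.linalg.svd(P[:,:2]-P[:,:2].mean(0))[2][0]
    print(n,len(u),m,ev[0],'P',P.mean(0).round(4),'zq',np.percentile(P[:,2],[5,50,95]).round(4),'yaw',np.degrees(np.arctan2(w[1],w[0])))
    return m[0]
B=((100,120,50),(130,255,255))
t=blob('top',(375,260,440,300),*B);q=blob('scene',(340,280,400,305),*B)
print('tri',tri('top',t,'scene',q))
for n,u,v in(('top',374,290),('scene',345,291),('top',244,282),('top',287,275)):
    print(n,u,v,pt(n,u,v,im[n]['d'][v,u]).round(4))
for z in (0,.008,.02):print(onz('top',262,279,z))
print(im['top']['d'][276:288,238:252])
```

```text
top 296 [[406.8446  278.63852]] [ 0.9470275 -0.3211523] P [ 0.5177 -0.2111  0.0205] zq [0.0146 0.0208 0.026 ] yaw -69.9672967611233
scene 266 [[372.67294 292.66165]] [0.99682933 0.07956873] P [ 0.509  -0.217   0.0171] zq [0.0019 0.0178 0.0242] yaw -90.23790543726692
tri [ 0.51824576 -0.21319576  0.00722023]
top 374 290 [ 4.899e-01 -1.373e-01  4.000e-04]
scene 345 291 [ 0.4943 -0.1397  0.001 ]
top 244 282 [0.5009 0.1663 0.0129]
top 287 275 [0.5196 0.0669 0.0118]
[0.50917119 0.12589277 0.        ]
[0.50896745 0.12515458 0.008     ]
[0.50866185 0.12404731 0.02      ]
[[1.4096745 1.409062  1.4141105 1.4084449 1.4124659 1.413439  1.4079962
  1.409919  1.4072219 1.4030414 1.4134307 1.4061401 1.4069337 1.405189 ]
 [1.4107993 1.4070321 1.4081283 1.4089966 1.4108341 1.4090722 1.4077785
  1.4122952 1.4099115 1.4072844 1.4116923 1.4077135 1.4092296 1.4074062]
 [1.4095478 1.4066222 1.4010056 1.4109293 0.        1.4112813 1.401889
  1.4033611 1.4126439 1.4078144 1.4105192 1.4096287 1.4068565 1.4096285]
 [1.4099348 1.411915  1.4049009 1.3759763 1.4092872 1.4106054 1.3999987
  1.4088115 1.4028009 1
[... 510 characters left out ...]
708484 1.3710647 1.3719287 1.375109  1.4004142
  1.4066454 1.4046059 1.4091761 1.408967  1.4071393 1.4045161 1.4110684]
 [1.4085634 1.4041127 1.4037321 1.375941  1.403878  1.401504  1.4025891
  1.4093996 1.4077798 1.4074953 1.4095272 1.4062234 0.        1.4103348]
 [1.4093715 1.4025666 1.4064213 1.4061491 1.4026891 1.4023503 1.4032004
  1.4062271 1.4021226 1.4069887 1.4034848 1.4056607 1.4063604 1.4022698]
 [1.4100902 1.4051197 1.4070743 1.3999159 1.4042073 1.4000634 1.4038986
  1.405785  1.4063071 1.4084933 1.4072081 1.401389  1.407284  1.4042456]
 [1.4025259 1.4076269 1.4087195 1.4003904 1.409865  1.4070098 1.4099522
  1.4023373 1.4011892 1.401175  1.4100051 1.4007524 1.408753  1.4024563]]
```

View pics/crop0.png

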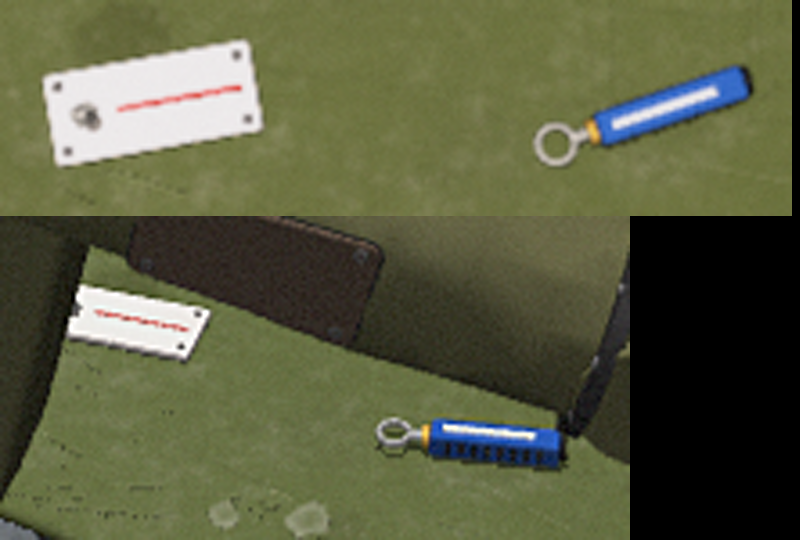

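The crop confirms it: the blue barrel with white label, brass mouth and eye at crop (556,144), which is top (374.4,290). The post is at crop (87,116), with its head leaning left in the view.

```bash
cat > meas.py <<'E'
from h import *
def measure(verbose=1):
    z=np.load('top.npz');p,d=z['p'],z['d'];h=cv2.cvtColor(p,cv2.COLOR_RGB2HSV)
    def rect(mask,box):
        u0,v0,u1,v1=box;m=np.zeros(mask.shape,np.uint8);m[v0:v1,u0:u1]=mask[v0:v1,u0:u1]
        m=cv2.morphologyEx(m,cv2.MORPH_CLOSE,np.ones((9,9)));c=max(cv2.findContours(m,0,1)[0],key=cv2.contourArea)
        return cv2.boxPoints(cv2.minAreaRect(c))
    out={}
    r=rect(cv2.inRange(h,(0,0,170),(180,60,255)),(225,255,300,305))
    W=np.array([onz('top',u,v,.008)[:2] for u,v in r]); out['plate']=W
    r=rect(cv2.inRange(h,(100,110,40),(130,255,255)),(375,255,440,305))
    out['barrel']=np.array([onz('top',u,v,.022)[:2] for u,v in r])
    for k,W in out.items():
        e=np.roll(W,-1,0)-W;i=np.argmax(np.hypot(*e.T));a=e[i]
        print(k,'centre',W.mean(0).round(4),'sides',np.hypot(*e.T).round(4),'yaw',np.degrees(np.arctan2(a[1],a[0])).round(2))
    red=cv2.inRange(h,(0,80,60),(8,255,255))|cv2.inRange(h,(172,80,60),(180,255,255));red[:255]=0;red[305:]=0;red[:,:225]=0;red[:,300:]=0
    v,u=np.nonzero(red);L=np.array([onz('top',a,b,.008)[:2] for a,b in zip(u,v)]);w=np.linalg.svd(L-L.mean(0))[2][0]
    print('line',L.mean(0),'yaw',np.degrees(np.arctan2(w[1],w[0])))
    b=d[270:295,230:255];v,u=np.nonzero((b<1.39)&(b>1.3));print('head px',u.mean()+230,v.mean()+270,onz('top',u.mean()+230,v.mean()+270,.043))
measure()
for u,v in((374.4,290),):print('eye',onz('top',u,v,.011))
a=onz('top',386.7,286.1,.018);b=onz('top',426.9,272.8,.018);print('axis',a,b,(a+b)/2,np.degrees(np.arctan2(*(a-b)[1::-1])))
# stereo heights
print(tri('top',(374.4,290),'scene',(235+393/3.6,230+(433-216)/3.6)))
print('barrel label',tri('top',(220+665/3.6,250+109/3.6),'scene',(235+489/3.6,230+(433-216)/3.6)))
print('line end',tri('top',(220+241/3.6,250+88/3.6),'scene',(235+188/3.6,230+(330-216)/3.6)))
E
python3 meas.py
```

```text
plate centre [0.5113 0.1255] sides [0.1371 0.0606 0.1366 0.0605] yaw -78.26
barrel centre [ 0.5171 -0.2097] sides [0.1    0.0218 0.0998 0.0218] yaw -70.27
line [0.51467284 0.10782907] yaw 101.80106463476407
head px 241.2 281.5 [0.50124126 0.16900623 0.043     ]
eye [ 0.48980583 -0.13726846  0.011     ]
axis [ 0.49941914 -0.16496287  0.018     ] [ 0.53249255 -0.25790182  0.018     ] [ 0.51595585 -0.21143235  0.018     ] 109.58869558331119
[ 0.49021188 -0.1382772   0.00660469]
barrel label [ 0.514526   -0.20775522  0.01699844]
line end [0.52183599 0.06639285 0.00405482]
```

```bash
cat > go.py <<'E'
import sys
from h import *
def cmd(xyz,yaw):
    s=robot.read_state();R=Rotation.from_euler('xyz',s['eef_rot']);T=Rotation.from_euler('xyz',[np.pi,0,np.radians(yaw)])
    print('t',round(s['time_s'],2),'pos',s['ee_pos'].round(4),'rpy',np.degrees(s['eef_rot']).round(2),'F',s['wrist_force'].round(1),'ff',round(s['finger_force'],1),'open',round(s['opening'],4))
    print('shift',(R.inv().apply(np.array(xyz)-s['ee_pos'])/.4).round(4),'turn',((R.inv()*T).as_rotvec()/(np.pi/4)).round(4))
if __name__=='__main__': a=list(map(float,sys.argv[1:]));cmd(a[:3],a[3])
E
python3 go.py .517 -.210 .15 109.73; python3 -c "from bench import robot;print(robot.tip_reach)"
```

```text
t 0.15 pos [ 0.1822 -0.5188  0.2528] rpy [-179.95   -0.     19.35] F [0.  0.1 0.4] ff 0.0 open 0.0853
shift [ 1.0454 -0.4507  0.2576] turn [-9.0000e-04 -1.0000e-03 -2.0084e+00]
0.022
```

Request:
{"method": "servo_tool", "body": {
  "series": [
    [-0.2,[0.9,-0.4,0.0],[0,0,-1]],
    [-0.2,[0.9,-0.4,0.0],[0,0,-1]],
    [-0.2,[0.9,-0.4,0.0],[0,0,-1]],
    [-0.2,[0.9,-0.4,0.0],[0,0,-1]],
    [-0.2,[0.9,-0.4,0.0],[0,0,-1]],
    [-0.2,[0.9,-0.4,0.0],[0,0,-1]],
    [-0.2,[0.9,-0.4,0.0],[0,0,-1]],
    [-0.2,[0.9,-0.4,0.0],[0,0,-1]]
  ],
  "grip_force": 70
}}

```text
time_s: 0.82
ee_pos: [0.4259, -0.2885, 0.2533]
eef_rot: [-3.142, 0.0, 1.126]
wrist_force: [0.9, -0.8, -0.1]
opening: 0.0511
finger_force: 0.0
```

```bash
python3 go.py .517 -.210 .13 109.73
```

```text
t 0.82 pos [ 0.4259 -0.2885  0.2533] rpy [-180.      0.     64.52] F [ 0.9 -0.8 -0.1] ff 0.0 open 0.0511
shift [0.2751 0.1213 0.3082] turn [-1.0000e-04 -0.0000e+00 -1.0047e+00]
```

Request:
{"method": "servo_tool", "body": {
  "series": [
    [-0.2,[0.275,0.121,0.308],[0,0,-1]],
    [-0.2,[0.275,0.121,0.308],[0,0,-1]],
    [-0.2,[0.275,0.121,0.308],[0,0,-1]],
    [-0.2,[0.275,0.121,0.308],[0,0,-1]],
    [-0.2,[0.275,0.121,0.308],[0,0,-1]],
    [-0.2,[0.275,0.121,0.308],[0,0,-1]],
    [-0.2,[0.275,0.121,0.308],[0,0,-1]],
    [-0.2,[0.275,0.121,0.308],[0,0,-1]]
  ]
}}

```text
time_s: 1.48
ee_pos: [0.516, -0.2117, 0.1296]
eef_rot: [-3.141, -0.001, 1.911]
wrist_force: [-0.6, -0.4, -0.9]
opening: 0.0511
finger_force: 0.0
```

```bash
python3 go.py .517 -.210 .026 109.73
python3 - <<'E'
from h import *
p,d=grab('top'); a=cv2.resize(p[230:320,340:460],None,fx=5,fy=5,interpolation=2)
p,d=grab('scene');b=cv2.resize(p[230:330,300:460],None,fx=5,fy=5,interpolation=2)
cv2.imwrite('pics/s1.png',b[...,::-1]);cv2.imwrite('pics/t1.png',a[...,::-1])
E
```

```text
t 1.48 pos [ 0.516  -0.2117  0.1296] rpy [-1.7996e+02 -4.0000e-02  1.0948e+02] F [-0.6 -0.4 -0.9] ff 0.0 open 0.0511
shift [0.0031 0.0039 0.259 ] turn [-0.0009 -0.0008 -0.0055]
```

View pics/s1.png

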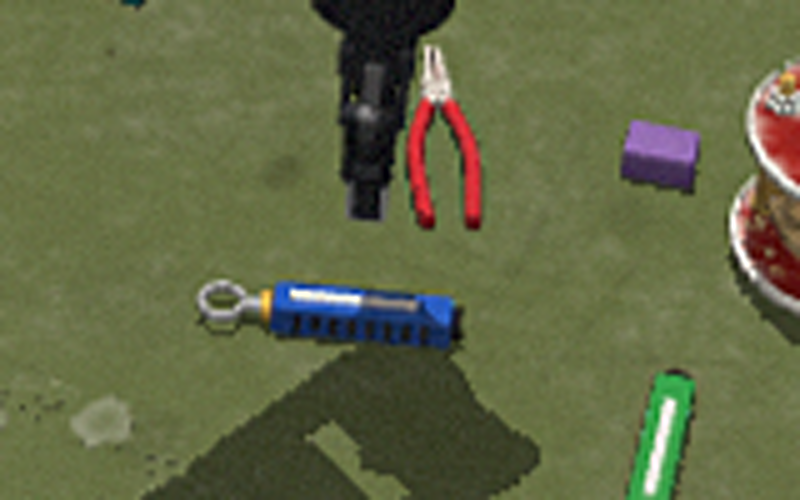

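The gripper stands over the barrel, which is at crop (365,315), with its fingers across the width. The pliers and the green gauge are clear of it. Next I descend and close.

Request:
{"method": "servo_tool", "body": {
  "series": [
    [-0.2,[0.003,0.004,0.1],[0,0,-0.005]],
    [-0.2,[0.003,0.004,0.18],[0,0,-0.005]],
    [-0.2,[0.003,0.004,0.23],[0,0,-0.005]],
    [-0.2,[0.003,0.004,0.258],[0,0,-0.005]],
    [-0.2,[0.003,0.004,0.258],[0,0,-0.005]],
    [-0.2,[0.003,0.004,0.258],[0,0,-0.005]],
    [0.9,[0.003,0.004,0.258],[0,0,-0.005]],
    [0.9,[0.003,0.004,0.258],[0,0,-0.005]]
  ],
  "grip_force": 70
}}

```text
time_s: 2.25
ee_pos: [0.5179, -0.2108, 0.0285]
eef_rot: [3.14, 0.002, 1.912]
wrist_force: [0.5, 0.3, -0.7]
opening: 0.0282
finger_force: 0.0
```

Request:
{"method": "servo_tool", "body": {
  "series": [
    [0.9,[0,0,0],[0,0,0]],
    [0.9,[0,0,0],[0,0,0]],
    [0.9,[0,0,0],[0,0,0]],
    [0.9,[0,0,0],[0,0,0]]
  ]
}}

```text
time_s: 2.58
ee_pos: [0.5179, -0.2107, 0.0286]
eef_rot: [3.14, 0.002, 1.912]
wrist_force: [-1.3, 0.4, 8.9]
opening: 0.0201
finger_force: 69.5
```

```bash
python3 go.py .517 -.210 .15 101.74
```

```text
t 2.58 pos [ 0.5179 -0.2107  0.0286] rpy [1.7989e+02 1.1000e-01 1.0957e+02] F [-1.3  0.4  8.9] ff 69.5 open 0.0201
shift [ 0.0019 -0.0009 -0.3035] turn [0.0025 0.0023 0.1741]
```

Request:
{"method": "servo_tool", "body": {
  "series": [
    [0.9,[0,0,-0.05],[0,0,0]],
    [0.9,[0,0,-0.1],[0,0,0]],
    [0.9,[0,0,-0.15],[0,0,0]],
    [0.9,[0,0,-0.2],[0,0,0]],
    [0.9,[0,0,-0.24],[0,0,0.05]],
    [0.9,[0,0,-0.24],[0,0,0.12]],
    [0.9,[0,0,-0.24],[0,0,0.174]],
    [0.9,[0,0,-0.24],[0,0,0.174]]
  ]
}}

```text
time_s: 3.25
ee_pos: [0.5173, -0.2104, 0.1239]
eef_rot: [3.14, 0.001, 1.774]
wrist_force: [-0.3, -0.6, -1.6]
opening: 0.0205
finger_force: 68.8
```

```bash
python3 go.py .518 .089 .12 101.74
```

```text
t 3.25 pos [ 0.5173 -0.2104  0.1239] rpy [1.7993e+02 5.0000e-02 1.0163e+02] F [-0.3 -0.6 -1.6] ff 68.8 open 0.0205
shift [0.7328 0.1526 0.0092] turn [ 0.0015  0.0012 -0.0025]
```

Request:
{"method": "servo_tool", "body": {
  "series": [
    [0.9,[0.05,0.01,0],[0,0,0]],
    [0.9,[0.14,0.03,0],[0,0,0]],
    [0.9,[0.24,0.05,0],[0,0,0]],
    [0.9,[0.34,0.07,0],[0,0,0]],
    [0.9,[0.44,0.092,0],[0,0,0]],
    [0.9,[0.54,0.112,0],[0,0,0]],
    [0.9,[0.64,0.133,0],[0,0,0]],
    [0.9,[0.69,0.144,0],[0,0,0]]
  ]
}}

```text
time_s: 3.92
ee_pos: [0.5169, 0.0753, 0.1233]
eef_rot: [3.141, -0.0, 1.78]
wrist_force: [0.1, 0.5, -1.8]
opening: 0.0205
finger_force: 68.8
```

Request:
{"method": "servo_tool", "body": {
  "series": [
    [0.9,[0.02,0.005,0.01],[0,0,0]],
    [0.9,[0.043,0.009,0.03],[0,0,0]],
    [0.9,[0.043,0.009,0.03],[0,0,0]],
    [0.9,[0.043,0.009,0.03],[0,0,0]]
  ]
}}

```text
time_s: 4.25
ee_pos: [0.5171, 0.0884, 0.1102]
eef_rot: [-3.14, 0.0, 1.776]
wrist_force: [-0.4, -0.3, -1.1]
opening: 0.0201
finger_force: 68.8
```

```bash
python3 go.py .518 .091 .09 101.74
python3 - <<'E'
from h import *
p,d=grab('top'); a=cv2.resize(p[245:315,215:335],None,fx=6.5,fy=6.5,interpolation=2)
p,d=grab('scene');b=cv2.resize(p[200:300,230:390],None,fx=5,fy=5,interpolation=2)
cv2.imwrite('pics/s2.png',b[...,::-1]);cv2.imwrite('pics/t2.png',a[...,::-1])
E
```

```text
t 4.25 pos [0.5171 0.0884 0.1102] rpy [-179.92    0.    101.75] F [-0.4 -0.3 -1.1] ff 68.8 open 0.0201
shift [0.0059 0.0036 0.0504] turn [-0.0018  0.      0.0002]
```

View pics/t2.png

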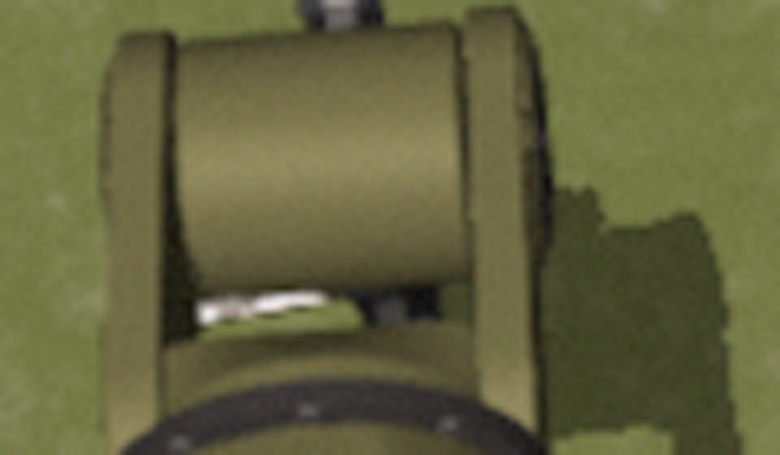

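The arm hides the post and eye in the top view; only a sliver of plate shows at crop (260,305). I'll try the scene view.

View pics/s2.png

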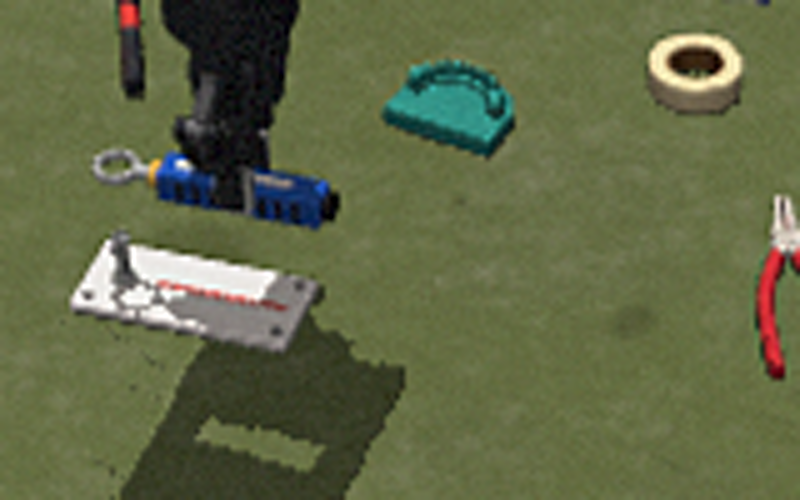

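The scene view shows everything: eye centre at crop (120,167) = (254.0,233.4), post head at crop (120,236) = (254.0,247.2), and the gauge parallel to the red line. I'll compare these with the model.

Run:
```python
from h import *
s=robot.read_state();T=s['ee_pos'];yaw=s['eef_rot'][2];a=np.array([np.cos(yaw),np.sin(yaw),0])
z=np.load('scene.npz');d=z['d']
for r in range(228,240):print(r,[round(float(pt('scene',u,r,d[r,u])[2]),3) if d[r,u] else 0 for u in range(246,264)])
eye=T+a*.0792-[0,0,.0176];print('eye model',eye,proj('scene',eye))
print('eye on z',onz('scene',254,233.4,eye[2]))
for P in([.502,.1687,.043],[.502,.1687,.04],[.502,.1687,.008]):print('post',proj('scene',P))
print('head tri',tri('top',(241.2,281.5),'scene',(254,247.2)),'scene on z',onz('scene',254,247.2,.043))
end=T-a*.049-[0,0,.0176]
print('barrel rear',proj('scene',end),'mouth',proj('scene',T+a*.0572-[0,0,.0176]))
```

```text
228 [-0.001, -0.007, -0.002, -0.001, 0.001, 0.001, 0.008, -0.003, -0.001, 0.004, -0.004, -0.0, 0.002, -0.003, 0.006, 0.001, -0.001, 0.004]
229 [-0.001, -0.003, -0.001, -0.001, -0.002, 0.0, 0.001, -0.001, -0.004, -0.006, -0.004, -0.002, -0.003, -0.0, 0.004, 0.001, -0.001, -0.0]
230 [-0.002, -0.001, -0.001, -0.0, 0.088, 0.094, 0.093, 0.095, 0.093, 0.089, 0.099, 0.005, 0.003, 0.001, -0.0, -0.003, -0.002, 0.104]
231 [-0.004, 0.003, -0.003, 0.093, 0.098, 0.097, 0.091, 0.09, 0.089, 0.096, 0.091, 0.1, -0.001, -0.002, -0.003, -0.0, -0.001, 0.103]
232 [-0.006, -0.008, -0.006, 0.098, 0.091, -0.005, 0.001, 0.0, 0.003, 0.007, 0.092, 0.099, -0.004, 0.002, 0.107, 0.099, 0.101, 0.099]
233 [-0.0, -0.002, 0.094, 0.096, -0.003, 0.004, -0.0, 0.001, -0.003, -0.002, 0.091, 0.094, 0.093, 0.098, 0.097, 0.096, 0.099, 0.103]
234 [0.003, 0.002, 0.09, 0.094, 0.092, -0.003, -0.005, -0.007, 0.096, 0.096, 0.09, 0.095, 0.096, 0.094, 0.099, 0.107, 0.103, 0.098]
235 [-0.004, -0.005, -0.0, 0.094, 0.089, 0.097, 0.093, 0.09, 0.092, 0.09, 0.089, -0.01, 0.087, 0.091, 0.095, 0.096, 0.099, 0.099]
236 [-0.002, -0.005, -0.00
[... 418 characters left out ...]
 0.002, 0.005, -0.003, 0.002, 0.001, 0.001, -0.001, 0.004, 0.002, -0.004, -0.0, -0.001, 0.082, 0.084]
eye model [0.50144081 0.16561964 0.09322546] (np.float64(252.22114516263062), np.float64(232.20664690607668))
eye on z [0.49921296 0.15801497 0.09322546]
post (np.float64(252.90731645406817), np.float64(245.07115799679408))
post (np.float64(252.9934229566573), np.float64(245.84912687790052))
post (np.float64(253.90039037712512), np.float64(254.04354202756753))
head tri [0.50247741 0.1683888  0.034578  ] scene on z [0.49533213 0.16047039 0.043     ]
barrel rear (np.float64(294.2045372745123), np.float64(239.94158916992643)) mouth (np.float64(259.3274195964673), np.float64(233.51589372230146))
```

Run:
```python
from h import *
z=np.load('scene.npz');d=z['d'];p=z['p']
for r in range(241,258):print(r,[round(1000*float(pt('scene',u,r,d[r,u])[2])) if d[r,u] else 0 for u in range(247,262)],p[r,247:262].mean(1).astype(int))
```

```text
241 [3, -5, 1, 4, 2, 4, 3, -2, 0, -2, -6, 3, -3, 0, -3] [ 96  97  95  92  93  93  94  98  95  97  92  96 101  94  95]
242 [-1, 0, -1, -2, -5, 1, -1, 0, -3, -6, -4, -2, -3, -5, -7] [ 93  94  92  95  92  91  97  95  98  91  91 103 104 100 100]
243 [-2, 1, -5, 1, -1, -6, -9, 1, -4, 5, -5, 1, 2, -3, -5] [98 94 93 91 90 92 85 95 94 99 97 94 98 96 97]
244 [-1, -2, -2, 0, -3, 3, -2, -3, 1, -4, 0, -1, -5, 0, -2] [ 89  94  88  89  89  92  94  94  94 101 105 100  97  95  93]
245 [-1, -6, -2, -6, -4, -1, -6, -3, 6, -4, -4, 3, -1, -3, 6] [ 96  88  91  97  95  89  97 116 103  95 103  99  99  92  90]
246 [-2, -6, 5, -3, 0, 42, 39, 39, 38, 4, -1, -4, 1, -1, 1] [ 93  95  93  95  91 111  91  98  85  92 101 101  95  95  85]
247 [-7, -1, -2, -1, 0, 37, 44, 41, 41, -3, -3, 1, -4, 0, 0] [ 90  95  91  85  79 102 103 146 135  93  90  87  92  89  82]
248 [3, 1, -1, -2, 5, 5, 45, 36, 37, -4, -4, 0, -4, 0, 0] [ 89  93  83  72 243 164  95  99  84  77  81  75  77  82  75]
249 [-2, -3, -1, 3, 7, 12, 30, 35, 36, 11, 9, 8, 1, 0, -1] [ 91  88  73 166 234 132  76  63 127 233 197 195 144 110  58]
250 [-3, 1, -1, 7, 5
[... 214 characters left out ...]
239]
252 [-1, -2, 5, 1, 6, 6, 27, 23, 16, 10, 8, 7, 9, 8, 8] [ 81 133 236 238 239 254 140  65  48 252 242 232 233 232 230]
253 [-3, 0, 5, 8, 7, 5, 14, 18, 20, 9, 9, 8, 7, 6, 10] [ 86 228 240 236 237 245 135  73  41 200 245 237 235 231 234]
254 [5, 8, 5, 9, 8, 11, 13, 13, 12, 4, 9, 12, 8, 6, 4] [167 241 234 232 237 193  95  72  50 100 213 241 235 235 235]
255 [4, 8, 2, 9, 6, 14, 13, 11, 16, 5, 7, 5, 3, 6, 7] [236 239 232 232 243 161  97  95  90  76 136 243 243 238 241]
256 [9, 8, 7, 6, 6, 9, 8, 12, 10, 5, 7, 9, 4, 8, 6] [242 237 231 234 240 163 103  85  87  90 104 148 150 243 190]
257 [7, 8, 7, 4, 7, 5, 7, 13, 10, 9, 3, 8, 0, 8, 6] [248 240 236 231 240 246 142 113 112 103 225 233 121 152 119]
```

Request:
{"method": "servo_tool", "body": {
  "series": [
    [0.9,[0.007,0.001,0.02],[0,0,0]],
    [0.9,[0.007,0.001,0.05],[0,0,0]],
    [0.9,[0.007,0.001,0.08],[0,0,0]],
    [0.9,[0.007,0.001,0.083],[0,0,0]],
    [0.9,[0.007,0.001,0.083],[0,0,0]],
    [0.9,[0.007,0.001,0.083],[0,0,0]],
    [0.9,[0.007,0.001,0.083],[0,0,0]]
  ]
}}

```text
time_s: 4.93
ee_pos: [0.5175, 0.0919, 0.0782]
eef_rot: [3.141, 0.0, 1.776]
wrist_force: [-0.0, 0.6, 0.1]
opening: 0.0201
finger_force: 68.8
```

```bash
python3 go.py .5177 .0915 .045 101.74
python3 - <<'E'
from h import *
p,d=grab('scene');b=cv2.resize(p[215:275,225:325],None,fx=8,fy=8,interpolation=2)
cv2.imwrite('pics/s3.png',b[...,::-1])
s=robot.read_state();T=s['ee_pos'];yaw=s['eef_rot'][2];a=np.array([np.cos(yaw),np.sin(yaw),0]);e=T+a*.0792-[0,0,.0176];print(e,'eye crop px',(np.array(proj('scene',e))-[225,215]+.5)*8)
E
```

```text
t 4.93 pos [0.5175 0.0919 0.0782] rpy [179.95   0.   101.74] F [-0.   0.6  0.1] ff 68.8 open 0.0201
shift [-0.0012  0.0002  0.083 ] turn [0.001  0.0001 0.0001]
[0.50136912 0.16951169 0.06061966] eye crop px [220.37435093 208.05913678]
```

View pics/s3.png

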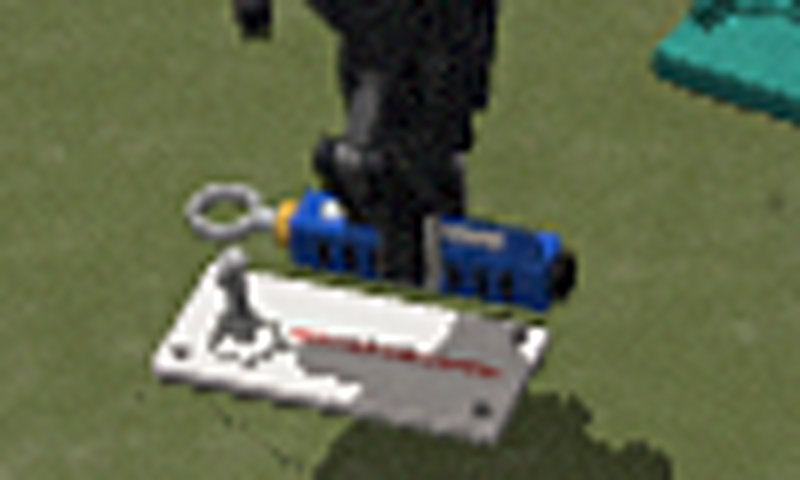

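The eye is at crop (223,212), above the post head at (231,261). I'll work out the remaining offset with the Jacobian.

Run:
```python
from h import *
z=np.load('scene.npz');d=z['d']
def cen(z0,z1,u0,u1,v0,v1):
    q=[(u,v) for v in range(v0,v1) for u in range(u0,u1) if d[v,u] and z0<pt('scene',u,v,d[v,u])[2]<z1]; q=np.array(q)
    print(len(q),q.min(0),q.max(0),q.mean(0));return q
e=cen(.05,.08,245,258,235,246); h=cen(.032,.05,248,260,243,254)
mid=(e.min(0)+e.max(0))/2
print('eye',mid,onz('scene',*mid,.0606),'head',onz('scene',*h.mean(0),.0415))
P=np.array([.502,.169,.06]);f=lambda P:np.array(proj('scene',P))
print('J px/mm',(f(P+[.001,0,0])-f(P)).round(3),(f(P+[0,.001,0])-f(P)).round(3))
b=z['p'];m=cv2.inRange(cv2.cvtColor(b,cv2.COLOR_RGB2HSV),(0,0,150),(180,80,255))
```

```text
42 [248 238] [257 244] [252.71428571 241.16666667]
13 [252 246] [255 249] [253.61538462 247.23076923]
eye [252.5 241. ] [0.50010638 0.16709379 0.0606    ] head [0.49612005 0.16248732 0.0415    ]
J px/mm [ 0.189 -0.193] [-0.286 -0.101]
```

Run:
```python
from h import *
Z=np.load('scene.npz');d=Z['d'];p=Z['p'];hsv=cv2.cvtColor(p,cv2.COLOR_RGB2HSV)
X=lambda u,v:pt('scene',u,v,d[v,u])
# red line in scene vs top-derived
red=cv2.inRange(hsv,(0,80,40),(8,255,255))|cv2.inRange(hsv,(172,80,40),(180,255,255))
red[:250]=0;red[266:]=0;red[:,:255]=0;red[:,292:]=0
v,u=np.nonzero(red);print('red px',len(u),u.mean(),v.mean(),'proj of top line centre',proj('scene',[.5147,.1078,.008]))
E_=[X(u,v)[2] for v in range(235,246) for u in range(245,258) if d[v,u] and .05<X(u,v)[2]<.08];print('eye z',np.mean(E_),np.std(E_)/len(E_)**.5)
bl=cv2.inRange(hsv,(100,110,40),(130,255,255));v,u=np.nonzero(bl[235:256,255:300]);u+=255;v+=235
P=np.array([X(a,b) for a,b in zip(u,v)])
ax=np.array([np.cos(np.radians(101.74)),np.sin(np.radians(101.74))]);s=(P[:,:2]-[.5175,.0919])@ax
for lo in np.arange(-.06,.06,.015):
    k=(s>lo)&(s<lo+.015);
    if k.sum()>3:print(round(lo,3),k.sum(),'z max/mean',np.percentile(P[k,2],[10,50,90]).round(4))
bz=[X(u,v)[2] for v in range(280,300) for u in range(300,340)];print('bench',np.mean(bz))
W=[X(u,v)[2] for v in range(252,258) for u in range(258,280)];print('plate',np.mean(W))
# plate outline in scene from depth
m=np.array([[(.004<X(u,v)[2]<.02) if d[v,u] else 0 for u in range(240,300)] for v in range(240,276)],np.uint8)
m=cv2.medianBlur(m*255,5);c=max(cv2.findContours(m,0,1)[0],key=cv2.contourArea);print('plate box scene',cv2.boundingRect(c))
ax2=-ax;po=np.array([.502,.1687]);n=np.array([-ax2[1],ax2[0]])
for l,w in((-.024,.03),(-.024,-.03),(.112,.03),(.112,-.03)):print(np.array(proj('scene',[*(po+l*ax2+w*n),.008])).round(1))
```

```text
red px 22 274.3181818181818 258.8181818181818 proj of top line centre (np.float64(273.4863674025619), np.float64(257.7960263693471))
eye z 0.061081324629393474 0.00042893385980670337
-0.06 21 z max/mean [0.0565 0.0674 0.0705]
-0.045 46 z max/mean [0.0546 0.068  0.0722]
-0.03 29 z max/mean [0.0543 0.0656 0.0721]
-0.015 12 z max/mean [0.0518 0.0664 0.069 ]
0.0 4 z max/mean [0.0762 0.0923 0.1171]
0.015 29 z max/mean [0.0554 0.0629 0.0719]
0.03 35 z max/mean [0.054  0.0669 0.073 ]
0.045 4 z max/mean [0.0645 0.0694 0.0706]
bench 0.006347755357699883
plate 0.006392443503162915Traceback (most recent call last):
  File "<stdin>", line 18, in <module>
  File "<stdin>", line 3, in <lambda>
  File "h.py", line 10, in pt
    def pt(n,u,v,d): t,r=ray(n,u,v); return t+r*d
                         ~~~^^^^^^^
  File "h.py", line 9, in ray
    K,t,R,c=cam(n); x=np.array([(u-K[0,2])/K[0,0],-(v-K[1,2])/K[1,1],-1]); return t,R@x
            ~~~^^^
  File "h.py", line 7, in cam
    c=robot.camera_model(n); return np.array(c['K']),np.array(c['xyz']),Rotation.from_euler('xyz',c['rotation']).as_matrix(),c
ValueError: time passes only in moves, steps and waits
```

Request:
{"method": "servo_tool", "body": {
  "series": [
    [0.9,[-0.007,-0.0065,0],[0,0,0]],
    [0.9,[-0.007,-0.0065,0.015],[0,0,0]],
    [0.9,[-0.007,-0.0065,0.03],[0,0,0]],
    [0.9,[-0.007,-0.0065,0.03],[0,0,0]]
  ]
}}

```text
time_s: 5.32
ee_pos: [0.5146, 0.0886, 0.0643]
eef_rot: [-3.14, -0.0, 1.776]
wrist_force: [0.7, 0.6, -1.5]
opening: 0.0199
finger_force: 68.8
```

Request:
{"method": "servo_tool", "body": {
  "series": [
    [0.9,[0,0,0.005],[0,0,0]],
    [0.9,[0,0,0.01],[0,0,0]],
    [0.9,[0,0,0.014],[0,0,0]],
    [0.9,[0,0,0.014],[0,0,0]]
  ]
}}

```text
time_s: 5.65
ee_pos: [0.5151, 0.0887, 0.0597]
eef_rot: [-3.141, -0.0, 1.776]
wrist_force: [0.2, -0.3, -1.7]
opening: 0.0202
finger_force: 68.8
```

```bash
python3 go.py .5157 .088 .045 101.74
python3 - <<'E'
from h import *
p,d=grab('scene');b=cv2.resize(p[215:275,225:325],None,fx=8,fy=8,interpolation=2)
cv2.imwrite('pics/s4.png',b[...,::-1])
E
```

```text
t 5.65 pos [0.5151 0.0887 0.0597] rpy [-179.97   -0.    101.75] F [ 0.2 -0.3 -1.7] ff 68.8 open 0.0202
shift [-0.0021  0.0012  0.0368] turn [-0.0006 -0.0001  0.0003]
```

View pics/s4.png

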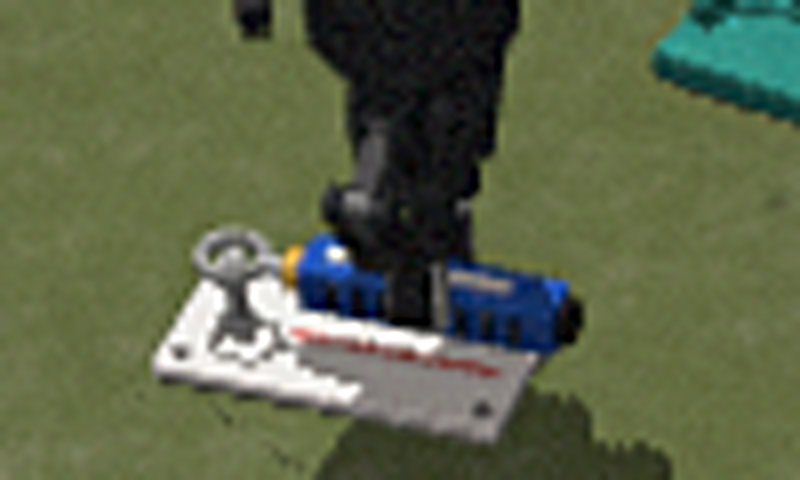

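The eye ring at crop (232,257) now encircles the post head at (230,260), with no contact force. I'll lower it below the head.

Request:
{"method": "servo_tool", "body": {
  "series": [
    [0.9,[0,0,0.01],[0,0,0]],
    [0.9,[0,0,0.02],[0,0,0]],
    [0.9,[0,0,0.03],[0,0,0]],
    [0.9,[0,0,0.04],[0,0,0]],
    [0.9,[0,0,0.04],[0,0,0]],
    [0.9,[0,0,0.04],[0,0,0]],
    [0.9,[0,0,0.04],[0,0,0]],
    [0.9,[0,0,0.04],[0,0,0]]
  ]
}}

```text
time_s: 6.37
ee_pos: [0.5153, 0.0887, 0.0443]
eef_rot: [3.141, 0.0, 1.776]
wrist_force: [0.7, -0.3, -0.8]
opening: 0.0204
finger_force: 68.8
```

```bash
python3 go.py .5157 .088 .045 101.74
```

```text
t 6.37 pos [0.5153 0.0887 0.0443] rpy [179.98   0.   101.75] F [ 0.7 -0.3 -0.8] ff 68.8 open 0.0204
shift [-0.002   0.0005 -0.0018] turn [0.0004 0.     0.0002]
```

Request:
{"method": "servo_tool", "body": {
  "series": [
    [0.9,[-0.01,0,0],[0,0,0]],
    [0.9,[-0.02,0,0],[0,0,0]],
    [0.9,[-0.03,0,0],[0,0,0]],
    [0.9,[-0.04,0,0],[0,0,0]],
    [0.9,[-0.05,0,0],[0,0,0]],
    [0.9,[-0.05,0,0],[0,0,0]],
    [0.9,[-0.05,0,0],[0,0,0]],
    [0.9,[-0.05,0,0],[0,0,0]]
  ]
}}

```text
time_s: 7.03
ee_pos: [0.5192, 0.0692, 0.0441]
eef_rot: [-3.142, -0.0, 1.776]
wrist_force: [-0.9, 3.4, -1.3]
opening: 0.0203
finger_force: 68.8
```

```bash
cat > f.py <<'E'
from h import *
F=[];
for i in range(6):
    p,d=grab('scene');s=robot.read_state();F.append(s['wrist_force'])
yaw=s['eef_rot'][2];a=np.array([np.cos(yaw),np.sin(yaw),0]);F=np.array(F)
print(s['time_s'],s['ee_pos'].round(4),'F along',(F@a).round(2),(F@a).mean(),'rod',((F@a).mean()-1.8)/150,'Fz',F[:,2].mean(),'tcp-post along',np.dot(np.array([.502,.1687,0])-s['ee_pos'],a))
cv2.imwrite('pics/s5.png',cv2.resize(p[225:275,235:315],None,fx=10,fy=10,interpolation=2)[...,::-1])
E
python3 f.py
```

```text
7.3333 [0.5193 0.0693 0.0441] F along [4.08 2.86 3.87 3.58 4.84 4.54] 3.9614886501316597 rod 0.014409924334211066 Fz -1.0385357641521071 tcp-post along 0.10085714836361782
```

Request:
{"method": "servo_tool", "body": {
  "series": [
    [0.9,[-0.01,0,0],[0,0,0]],
    [0.9,[-0.02,0,0],[0,0,0]],
    [0.9,[-0.03,0,0],[0,0,0]],
    [0.9,[-0.04,0,0],[0,0,0]],
    [0.9,[-0.05,0,0],[0,0,0]],
    [0.9,[-0.06,0,0],[0,0,0]],
    [0.9,[-0.062,0,0],[0,0,0]],
    [0.9,[-0.062,0,0],[0,0,0]]
  ]
}}

```text
time_s: 8.0
ee_pos: [0.5242, 0.045, 0.044]
eef_rot: [-3.141, -0.001, 1.776]
wrist_force: [-0.5, 7.7, -0.5]
opening: 0.0205
finger_force: 68.8
```

```bash
python3 f.py
```

```text
8.3 [0.5242 0.0453 0.044 ] F along [7.78 7.44 7.05 8.91 7.36 7.52] 7.675841104912461 rod 0.03917227403274974 Fz -1.2363729907188494 tcp-post along 0.12537822576913296
```

View pics/s5.png

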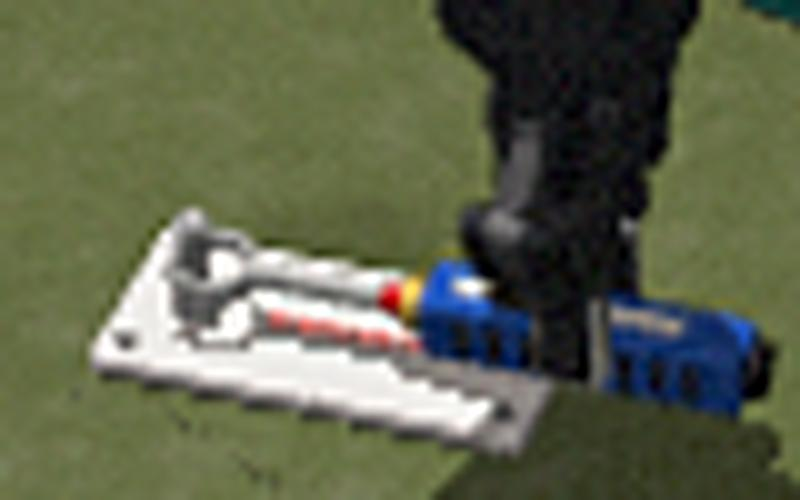

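The red ring shows at crop (390,297), right against the brass mouth. The eye bears on the post and the barrel clears the plate. Force puts the rod at about 39 mm out and geometry at about 40 mm. I'll hold here.

Request:
{"method": "servo_tool", "body": {
  "series": [
    [0.9,[0,0,0],[0,0,0]],
    [0.9,[0,0,0],[0,0,0]],
    [0.9,[0,0,0],[0,0,0]],
    [0.9,[0,0,0],[0,0,0]],
    [0.9,[0,0,0],[0,0,0]],
    [0.9,[0,0,0],[0,0,0]],
    [0.9,[0,0,0],[0,0,0]],
    [0.9,[0,0,0],[0,0,0]]
  ]
}}

```text
time_s: 8.97
ee_pos: [0.5242, 0.0453, 0.044]
eef_rot: [-3.141, -0.001, 1.776]
wrist_force: [-1.0, 7.2, -1.1]
opening: 0.0203
finger_force: 68.8
```

Request:
{"method": "servo_tool", "body": {
  "series": [
    [0.9,[0,0,0],[0,0,0]],
    [0.9,[0,0,0],[0,0,0]],
    [0.9,[0,0,0],[0,0,0]],
    [0.9,[0,0,0],[0,0,0]],
    [0.9,[0,0,0],[0,0,0]],
    [0.9,[0,0,0],[0,0,0]],
    [0.9,[0,0,0],[0,0,0]],
    [0.9,[0,0,0],[0,0,0]]
  ]
}}

```text
time_s: 9.63
ee_pos: [0.5242, 0.0453, 0.044]
eef_rot: [-3.141, -0.001, 1.776]
wrist_force: [-1.1, 7.2, -0.7]
opening: 0.0205
finger_force: 68.8
```

Request:
{"method": "servo_tool", "body": {
  "series": [
    [0.9,[0,0,0],[0,0,0]],
    [0.9,[0,0,0],[0,0,0]],
    [0.9,[0,0,0],[0,0,0]],
    [0.9,[0,0,0],[0,0,0]],
    [0.9,[0,0,0],[0,0,0]],
    [0.9,[0,0,0],[0,0,0]],
    [0.9,[0,0,0],[0,0,0]],
    [0.9,[0,0,0],[0,0,0]]
  ]
}}

```text
time_s: 10.3
ee_pos: [0.5242, 0.0453, 0.044]
eef_rot: [-3.141, -0.001, 1.776]
wrist_force: [-0.9, 7.5, -0.7]
opening: 0.0203
finger_force: 68.8
```

```bash
python3 f.py && python3 -c "from bench import robot;print(robot.close_job())"
```

```text
10.6 [0.5242 0.0453 0.044 ] F along [6.94 7.41 7.02 7.31 7.12 7.07] 7.144037902350248 rod 0.035626919349001654 Fz -1.0567866553826801 tcp-post along 0.1253399670332335
the job is handed in; nothing more can be done
None
```

The gauge is hooked on the post, drawn out along the red line and still held there; I handed the job in at about 10.6 s, and no verdict came back. The arm stayed still through the 2 s hold; geometry put the rod about 40 mm out, but the last force reading suggested about 36 mm, still inside the 34–46 mm band.

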